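Park the lock pin and hold the press on the glued tower

ROBOT

A 6-joint arm with a two-finger parallel gripper is mounted at the origin on the work surface. World frame = base frame: x ahead of the robot, y to its left, z up, the work surface at z = 0. Lengths are in mm, angles in rad, forces in N, time in s.
With the tool pointing down it reaches from about 275 to 1000 mm from the base axis. Payload 8.4 kg.
Tool frame: the origin (TCP) lies at the centre of the arm's flange, where the gripper is bolted on; the fingertips stand 173 mm ahead of it and the grasp point (between the pads) lies 155 mm ahead of it; z points along the fingers, y is the direction in which the jaws open and shut (so a half turn about z gives the same grasp; the last joint's range is limited). The gripper opens to 85 mm and grips with 20 to 120 N. Pads are 22 mm wide; open, the fingers measure 114 mm over their backs; the gripper's body (76 mm by 85 mm) begins 54 mm behind the grasp point. The pads swing forward as they close: fully open they stand 13 mm farther back than shut.
Start: joints at [-1.212, 0.353, 1.633, -0, 1.155, -0.002], TCP at [220.638, -584.763, 404.681] pointing down, gripper open.
Joint ranges: [-2.63, 2.63], [-0.92, 2.1], [0.06, 2.66], [-1.3, 4.44], [0, 2.69], [-3.02, 3.02]. Speed limits (rad/s): [2.22, 2.22, 2.79, 3.14, 3.14, 3.14].

INTERFACE

Orientations are given as [roll, pitch, yaw] about the fixed x, y, z axes, in that order (R = Rz(yaw) Ry(pitch) Rx(roll)).
In Python, from rig import sense, grab_frame, camera_model, sign_off gives the robot as it stands. The module is installed in compiled form; this text tells all that it offers.
- The arm moves only by the tool step_arm, never from a script. Its argument "commands" is a list of rows, each a list of 3 entries, a list of its own where there are three numbers: the shift along the tool's x, y, z in mm, then the turn about the tool's z in rad, then the opening, from 0 (shut) to 1 (fully open). A call has 1 to 20 rows; each row shifts and turns the pose as measured when the row begins, along the tool's axes as they then stand; what a row does not reach is not made up. A row lasts 1/8 s, in which the tool goes at most 62.5 mm and 10.7 degrees, less where a joint would pass 70% of its speed; a pose out of reach is approached as far as the arm can. A call with a gripper value outside its range is refused whole. The fingers move at their own pace and stop on an object; "force" is the grip in N (left out, the last holds). Time passes only in rows, so rows that do not move let the fingers close. It gives the time, the measured TCP pose, the force and the opening at its end, in the units of the state.
- sense(): the state, without advancing time (a new reading comes with each control period).
- grab_frame(name): name is "scene" or "top" or "wrist"; returns the picture (420x560x3 uint8, blue, green, red); there is no depth.
- camera_model(name): a dict with "fx", "fy", "cx", "cy" (pixels), "R" (3x3) and "t" (3): a world point X has camera coordinates R X + t. Camera axes: x right, y down, z forward; pixel columns grow to the right and rows downward; lengths in mm; the calibration is good to about 2 mm. The wrist camera is an equidistant fisheye: a pixel r from the principal point sees the ray r / f radians off the axis. A picture is of the moment at which its call begins: read the wrist's pose just before it. camera_model takes no time and is no camera call; for the wrist camera it gives the pose at the moment of the call.
- sign_off(): hands the job in, once; it reports no verdict.
The state is a dict: "clock": time; "qpos": joint angles; "qvel": joint speeds; "joint_efforts": joint torques, N m; "eef_pos": TCP position; "tcp_rot": TCP orientation; "contact_force": force on the tool from outside, world axes, zero at the start; "wrist_torque": the same for the moment, N m; "opening": opening from 0.0 (shut) to 1.0 (fully open).
Only numpy, scipy, OpenCV 4.12 (cv2) and the standard library are available. Lean on these libraries where they do the work, as an engineer would, in place of code of your own. Each camera call takes 0.05 s, during which the arm holds its last target. There are 200 camera calls.

TASK

Draw the red-handled lock pin out of the green press, lay it in the open brass notch on the side of the press column and let go of it. Then press the lever down by its black handle until its pointer is in the green band of the scale, so that the pad clamps the freshly cemented conning tower, and never into the red, which would crack the tower. Finish while still holding the lever there: the program ends with the hand on the handle; leave the other things on the desk where they are.

Things in the scene. Friction and masses are not known exactly. Their poses are not given: they have to be found in the camera images.
- press: green cast-iron lever press, fixed. Origin: centre of the underside of its 120 x 200 x 25 mm base, z up. The lever runs to its own -y; pin, notch, scale and lever handle stand out on its +x side, away from the robot. Column 50 x 45 mm at y = 75 mm; head to z = 173 mm within x = +-20 mm; two upright cheeks, x = +-12 to +-22, y = 15 to 85, to z = 225 mm, carry lever hinge and lock pin
- hinge (a point): point on the lever's hinge axis (along the press's x) in the press's mid plane, 205 mm above the desk; axes as the press
- bore (a point): centre of the lock pin bore (about 12 mm wide, axis along the press's x) at the outer +x face of the nearer cheek, 202.5 mm above the desk; the bore goes on through both cheeks, under the lever. Axes as the press
- pin: lock pin lying level in the bore, about 60 g: steel shank 10 x 60 mm, red flange 22 mm wide, red handle 14 mm thick, 46 mm long. Origin: handle's centre, at the start 52 mm from the press's mid plane, 201 mm up. Its x axis runs from the tip (-87 mm) past the flange (-27 to -23) to the handle end (+23). It draws straight out along the press's +x, free after 60 mm; till then it stops the lever
- pin_tip (a point): free end of the pin's shank
- pin_shank (a point): middle of the pin's steel shank, 57 mm from the handle's centre
- notch (a point): where the shank's middle should lie (20 mm either way), pin along the press's x, handle to +x. Brass trough open at the top, at y = 65 mm, x = 38 to 85 mm of the press, 16 mm wide, floor 110 mm and flared lips to 134 mm above the desk; the point is 5 mm above the floor. The flange stays outside, so the pin's origin ends at x = 115 to 130 mm. Axes as the press
- lever (a joint): lever angle in rad, 0 = up at rest, growing as the handle goes down; stop at 0.52. A spring pushes it back up. The pointer is in the green band of the scale from 0.32 to 0.42; above 0.42 is red, above 0.47 the tower cracks. With the pin in its bore it moves less than 0.1
- grip: black lever handle, a freely turning sleeve 20 mm thick, 86 mm long along the press's x (7 to 93 mm from the mid plane). Origin: its centre, 210 mm from the hinge axis, 257 mm above the desk at rest (0.25 rad above level), 190 to 169.5 mm in the green band, aim for 180. Takes about 1 N to start, 5.5 to 8.5 N to hold in the band. Grip it from above or push it down
- pad: black rubber pad 24 mm wide at the foot of the ram, origin at the centre of its underside; it goes down 80 mm per rad of lever, meets the tower's flat top at about 0.25 rad, and has a spring of about 0.7 N per mm behind it
- tower: grey plastic conning tower, 18 x 48 x 35 mm, standing on the deck section under the pad, origin at the centre of its underside
- die_set: round stepped steel die set, 60 mm wide, 36 mm high, loose on the desk; bystander
- lifeboat: white plastic lifeboat, 98 x 30 x 24 mm, loose; bystander
- rivet_roller: brass rivet roller with dark wooden handle, 113 mm long, 25 mm high, loose; bystander
- hull_half: grey plastic hull half, 110 x 26 x 25 mm, loose; bystander
- cement: small jar with yellow cap, 38 mm wide, 75 mm high, loose; bystander
Mind the look-alikes: they are no part of the job. Leave any pink or turquoise look-alike of the tower alone. Of the things that look like the pin, the larger one is meant.

How it is judged:
By the outcome, as a careful person would: the job done as asked, in the order asked, and still so for the second after the job is handed in, while the arm keeps its last pose, push and grip.
It also fails if it takes over 48 s, if anything falls off the work surface, if the arm or the gripper's body presses on something with over 40 N, if the wrist force passes 120 N, or if a joint passes its speed limit or range.

## Working session

There is one attempt and no reset: what is moved stays moved. The work goes in short steps, Python scripts to look and compute and a tool call to move; the robot and the scene stay as the last step left them, time stands still between calls to the robot, and variables do not carry over. Pictures are saved under pics/ and viewed, about 8 in all and at most 12, crops included, and the job is handed in when it is done.

Besides the shell and the picture viewer there is one more tool, called after "Emit:" in YAML: its name, and indented under it one key for each argument. step_arm: Moves the arm, as the interface text tells. Its arguments: {"type":"object","properties":{"commands":{"type":"array","items":{"type":"array"}},"force":{"type":"number"}},"required":["commands"]}

```bash
mkdir -p pics
python3 - <<'E'
from rig import *
import cv2,json,numpy as np
s=sense();print(s)
for n in("scene","top","wrist"):
    m=camera_model(n);print(n,{k:np.round(v,4).tolist() for k,v in m.items()})
    cv2.imwrite(f"pics/{n}0.png",grab_frame(n))
a=cv2.imread("pics/scene0.png");b=cv2.imread("pics/top0.png")
cv2.imwrite("pics/both0.png",cv2.resize(np.vstack([a,b]),None,fx=.71,fy=.71))
E
```

```text
{'clock': 0.0, 'qpos': array([-1.21240858e+00,  3.53634175e-01,  1.63410270e+00,  1.51493626e-05,
        1.15517125e+00, -2.39174686e-03]), 'qvel': array([ 5.45798198e-05, -2.63073712e-04,  5.04937832e-05, -1.02298956e-03,
        1.31105282e-04,  5.95443906e-05]), 'joint_efforts': array([ 3.27969050e-03, -6.05226731e+01, -3.42065692e+01,  2.06347381e-04,
        9.24955675e-03,  1.76899903e-05]), 'eef_pos': array([ 220.55762977, -584.55635637,  403.98369221]), 'tcp_rot': array([-3.14027721e+00, -1.69977921e-05,  3.60773358e-01]), 'contact_force': array([-0.19513653, -0.12544222, -0.43120547]), 'wrist_torque': array([ 0.01587369,  0.00751718, -0.02480175]), 'opening': 1.0000180851456149}
scene {'fx': 520.0958, 'fy': 520.0958, 'cx': 276.7181, 'cy': 210.4557, 'R': [[0.0496, 0.9988, -0.0011], [0.6157, -0.0314, -0.7873], [-0.7864, 0.0384, -0.6165]], 't': [-119.2249, -199.1352, 1650.3108]}
top {'fx': 446.0174, 'fy': 446.0174, 'cx': 281.8576, 'cy': 205.4649, 'R': [[-0.0178, -0.9996, 0.0231], [-0.9987, 0.0167, -0.0479], [0.0475, -0.0239, -0.9986]], 't': [87.481, 556.5063, 929.5702]}
wrist {'fx': 325.1923, 'fy': 325.1923, 'cx': 281.2633, 'cy': 207.0829, 'R': [[0.3532, -0.9356, -0.002], [-0.8926, -0.3376, 0.2988], [-0.2803, -0.1037, -0.9543]], 't': [-623.6171, -39.4939, 380.079]}
```

View pics/scene0.png

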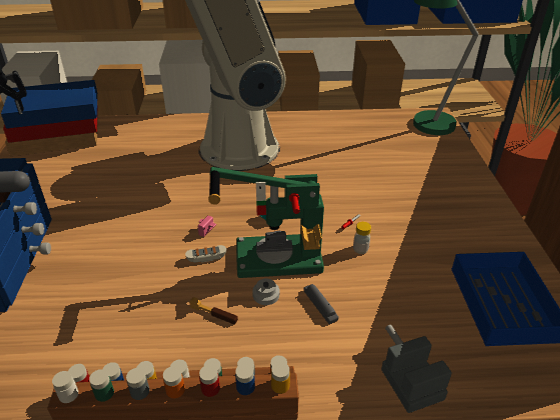

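View pics/top0.png

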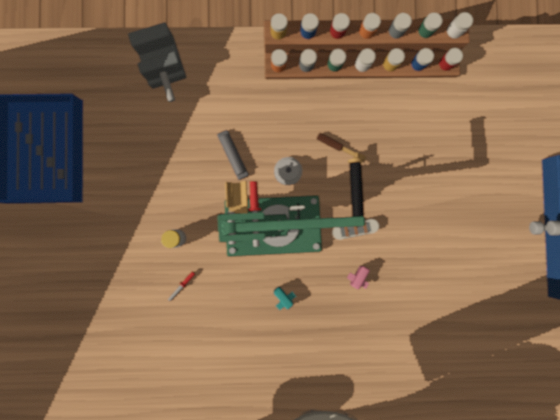

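The scene view shows the press at about (280,225), with its red pin handle at (295,202). The top view shows the press at (270,225), the lever handle at (357,190) and the brass notch at (236,195).

Pin candidates in the top view: a red handle at (254,195) on the press, and a small red item lying on the desk at (182,285). The one in the press is larger and sits in the bore, so it fits. I'll confirm that in an enlarged crop.

Run:
```python
import cv2,numpy as np
a=cv2.imread("pics/scene0.png")[155:285,195:335];b=cv2.imread("pics/top0.png")[150:305,165:385]
g=lambda i:(255*(i/255.)**.6).astype('uint8')
A=cv2.resize(g(a),None,fx=2.5,fy=2.5,interpolation=2);B=cv2.resize(g(b),None,fx=2,fy=2,interpolation=2)
c=np.zeros((330,800,3),'uint8');A=A[:330];c[:A.shape[0],:350]=A;c[:310,355:795]=B
cv2.imwrite("pics/crop1.png",c)
```

```text
(no output)
```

View pics/crop1.png

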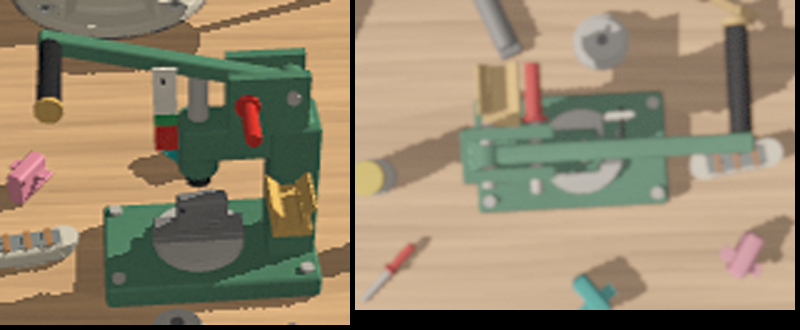

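The crop confirms it. The red handle on the press cheek, scene (295,202) and top (254,195), is the big pin. The desk one at top (182,285) is the small look-alike. The brass trough is at top (236,195), the black handle at top (357,190), and the press's +x points up in the top picture, away from the robot. Next I'll measure.

```bash
cat > h.py <<'E'
import cv2,numpy as np
from rig import *
def ray(n,p,m=None):
    m=m or camera_model(n);R=np.array(m["R"]);t=np.array(m["t"])
    d=R.T@np.array([(p[0]-m["cx"])/m["fx"],(p[1]-m["cy"])/m["fy"],1]);return -R.T@t,d/np.linalg.norm(d)
def onz(n,p,z):
    o,d=ray(n,p);return o+d*(z-o[2])/d[2]
def tri(p,q):
    o,d=ray("top",p);a,e=ray("scene",q)
    s=np.linalg.lstsq(np.c_[d,-e],a-o,rcond=None)[0]
    u,v=o+s[0]*d,a+s[1]*e;return (u+v)/2,np.linalg.norm(u-v)
def blob(im,f,box):
    x0,y0,x1,y1=box;h=cv2.cvtColor(im,cv2.COLOR_BGR2HSV)[y0:y1,x0:x1].astype(int)
    k=f(h[...,0],h[...,1],h[...,2]).astype('uint8')
    n,l,st,c=cv2.connectedComponentsWithStats(k);i=1+st[1:,4].argmax()
    pts=np.argwhere(l==i)[:,::-1]+[x0,y0];return pts
def ends(pts):
    c=pts.mean(0);w,v=np.linalg.eigh(np.cov((pts-c).T));t=(pts-c)@v[:,1]
    return c,c+v[:,1]*t.min(),c+v[:,1]*t.max(),2*np.sqrt(3*w)
E
python3 - <<'E'
from h import *
np.set_printoptions(precision=1,suppress=True)
T=cv2.imread("pics/top0.png");S=cv2.imread("pics/scene0.png")
red=lambda h,s,v:((h<8)|(h>172))&(s>150)&(v>60)
blk=lambda h,s,v:(v<45)
rt=blob(T,red,(240,170,270,215));rs=blob(S,red,(285,185,305,215))
for p in(rt,rs):print("red",len(p),*ends(p))
bt=blob(T,blk,(345,155,370,225));bs=blob(S,blk,(205,165,222,205))
for p in(bt,bs):print("blk",len(p),*ends(p))
# image-level
c,a,b,_=ends(rt);print("red on z201",onz("top",a,201),onz("top",b,201),onz("top",c,201), "scene c z201",onz("scene",ends(rs)[0],201))
c,a,b,_=ends(bt);print("grip z257",onz("top",a,257),onz("top",b,257))
print("grip tri",tri(c,ends(bs)[0]),"red tri",tri(ends(rt)[0],ends(rs)[0]))
H=cv2.cvtColor(T,cv2.COLOR_BGR2HSV).astype(int)
g=((H[...,0]>60)&(H[...,0]<90)&(H[...,1]>90)&(H[...,2]>20))
bot=np.array([[x,np.where(g[235:265,x])[0].max()+235] for x in range(236,316)if g[235:265,x].any()])
rgt=np.array([[np.where(g[y,300:335])[0].max()+300,y] for y in list(range(202,214))+list(range(233,247))if g[y,300:335].any()])
top=np.array([[x,np.where(g[185:210,x])[0].min()+185] for x in range(270,316)if g[185:210,x].any()])
for n,e in(("bot",bot+[0,.5]),("rgt",rgt+[.5,0]),("top",top-[0,.5])):
    W=np.array([onz("top",q,25) for q in e])[:,:2]
    vx,vy,x,y=cv2.fitLine(W.astype('float32'),cv2.DIST_HUBER,0,.01,.01).ravel()
    print(n,x,y,"dir deg",np.degrees(np.arctan2(vy,vx)))
gm=blob(T,lambda h,s,v:(h>14)&(h<28)&(s>130)&(v>40),(222,175,248,215));print("brass",len(gm),gm.min(0),gm.max(0))
E
```

```text
red 232 [253.4 196.5] [252.6 180.9] [254. 210.] [ 8.3 29.3]
red 152 [294.8 202.1] [293.1 192.8] [296.8 213. ] [ 8.1 20.2]
blk 531 [356.5 189. ] [355. 163.] [358.  215.2] [10.1 51.6]
blk 227 [214.6 181.5] [215.4 168.3] [213.8 194.2] [10.1 23.9]
red on z201 [591.3 131.  201. ] [542.2 129.4 201. ] [564.9 130.2 201. ] scene c z201 [558.4 129.9 201. ]
grip z257 [611.3 -32.8 257. ] [529.  -35.3 257. ]
grip tri (array([569.5, -32.3, 267.1]), np.float64(0.45441885121575515)) red tri (array([564.5, 129.7, 205.6]), np.float64(0.6588382744004662))
bot 462.80444 102.171005 dir deg -87.323425
rgt 518.23157 3.8965628 dir deg 2.7251523
top 572.02594 60.906757 dir deg -88.60734
brass 496 [226 182] [247 212]
```

Emit:
step_arm:
  commands:
    - [[0,0,-40],0.16,1]
    - [[0,0,-40],0.16,1]
  force: 40

```text
clock: 0.4
eef_pos: [220.3, -584.0, 481.5]
tcp_rot: [-3.133, 0.003, 0.033]
contact_force: [0.1, -0.9, 0.2]
opening: 1.003
```

Emit:
step_arm:
  commands:
    - [[28,-54,0],0,1]
    - [[28,-54,0],0,1]
    - [[28,-54,0],0,1]
    - [[28,-54,0],0,1]
    - [[28,-54,0],0,1]
    - [[28,-54,0],0,1]
    - [[28,-54,0],0,1]
    - [[28,-54,0],0,1]
    - [[28,-54,0],0,1]
    - [[28,-54,0],0,1]
    - [[28,-54,0],0,1]
    - [[28,-54,0],0,1]
    - [[28,-54,0],0,1]

```text
clock: 2.02
eef_pos: [570.5, 144.8, 486.9]
tcp_rot: [-3.14, -0.003, 0.023]
contact_force: [0.7, -1.1, 0.8]
opening: 0.998
```

```bash
cat >> h.py <<'E'
def wray(p,m):
    R=np.array(m["R"]);t=np.array(m["t"]);v=np.array([p[0]-m["cx"],p[1]-m["cy"]]);r=np.linalg.norm(v);a=r/m["fx"]
    d=np.r_[v/max(r,1e-9)*np.sin(a),np.cos(a)];return -R.T@t,R.T@d
def wonz(p,z,m):
    o,d=wray(p,m);return o+d*(z-o[2])/d[2]
E
python3 - <<'E'
from h import *
import pickle
s=sense();print(s["clock"],s["eef_pos"],s["tcp_rot"])
m=camera_model("wrist");i=grab_frame("wrist");cv2.imwrite("pics/w1.png",i);pickle.dump(m,open("w1.pkl","wb"))
E
```

```text
2.025 [570.45203821 144.83790119 486.94994062] [-3.14000484e+00 -2.73324659e-03  2.32599703e-02]
```

View pics/w1.png

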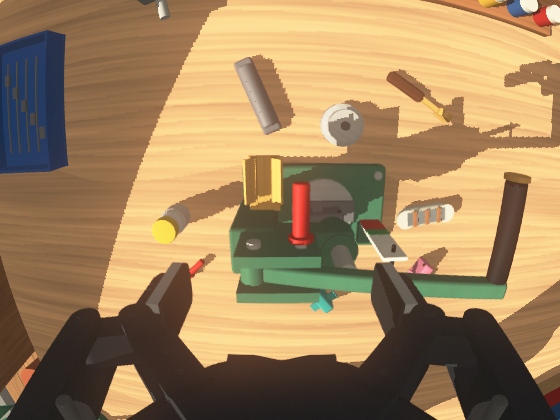

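The wrist view shows the pin handle running from (300,183) to the flange at (300,240). The brass trough is centred near (264,180) and the black handle runs from (515,178) to (500,282).

Run:
```python
from h import *
import pickle
np.set_printoptions(precision=1,suppress=True)
m=pickle.load(open("w1.pkl","rb"));I=cv2.imread("pics/w1.png")
red=blob(I,lambda h,s,v:((h<8)|(h>172))&(s>150)&(v>60),(280,170,320,250))
for y in(190,205,220,230,236,240):
    r=red[red[:,1]==y][:,0];print("red row",y,r.min(),r.max(),wonz(((r.min()+r.max())/2,y),201,m))
print("end/flange", wonz((300,red[:,1].min()),201,m),wonz((300,red[:,1].max()),201,m))
br=blob(I,lambda h,s,v:(h>14)&(h<30)&(s>140)&(v>40),(235,145,295,215))
print("brass",br.min(0),br.max(0))
for y in(160,170,180,190,200):
    r=br[br[:,1]==y][:,0];print(y,r.min(),r.max(),wonz((r.min(),y),134,m),wonz((r.max(),y),134,m),(I[y,240:290].sum(1)).tolist()[::2] if y in(170,190) else "")
print("grip",wonz((515,178),257,m),wonz((500,282),257,m))
print("top brass lips",onz("top",(226,195),134),onz("top",(247,195),134))
C=cv2.resize(I[140:260,225:325],None,fx=5,fy=5,interpolation=2);cv2.imwrite("pics/c2.png",C)
```

```text
red row 190 292 309 [582.  130.4 201. ]
red row 205 292 309 [569.3 129.9 201. ]
red row 220 293 308 [556.2 129.3 201. ]
red row 230 292 308 [547.3 129.4 201. ]
red row 236 288 313 [541.8 128.7 201. ]
red row 240 288 313 [538.1 128.6 201. ]
end/flange [588.6 131.1 201. ] [534.4 128.8 201. ]
brass [244 155] [282 210]
160 244 282 [594.9 183.9 134. ] [595.6 145.7 134. ] 
170 245 281 [584.7 182.8 134. ] [585.4 146.5 134. ] [575, 503, 614, 325, 326, 317, 322, 341, 286, 342, 346, 345, 337, 339, 343, 362, 606, 616, 608, 619, 538, 332, 364, 365, 366]
180 245 282 [574.3 182.9 134. ] [575.1 145.2 134. ] 
190 246 282 [563.8 181.9 134. ] [564.6 145.  134. ] [336, 336, 616, 312, 313, 309, 308, 325, 303, 329, 335, 336, 328, 332, 332, 346, 595, 616, 610, 620, 588, 298, 241, 238, 239]
200 244 282 [553.1 184.  134. ] [554.  144.7 134. ] 
grip [611.8 -30.4 257. ] [522.3 -41.4 257. ]
top brass lips [573.1 183.  134. ] [572.5 144.5 134. ]
```

View pics/c2.png

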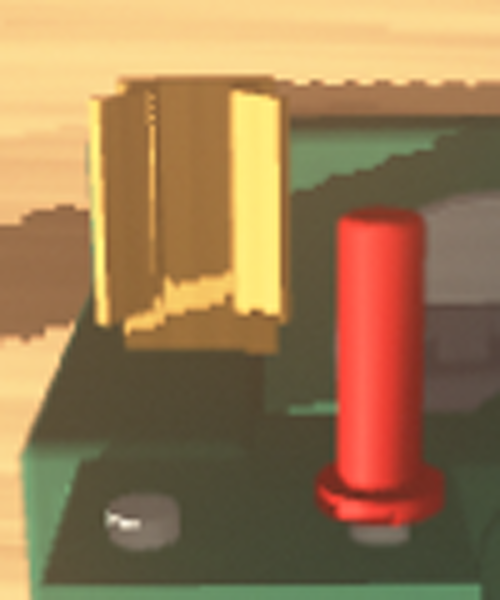

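Emit:
step_arm:
  commands:
    - [[-1,8,20],-0.017,0.5]
    - [[0,6.5,35],0,0.5]
    - [[0,0,30],0,0.5]
    - [[0,0,20],0,0.5]

```text
clock: 2.58
eef_pos: [573.6, 139.3, 378.8]
tcp_rot: [-3.135, -0.006, 0.047]
contact_force: [0.5, 0.2, 0.4]
opening: 0.501
```

Emit:
step_arm:
  commands:
    - [[-3.5,9,0],0,0.5]
    - [[0,0,0],0.005,0.5]

```text
clock: 2.82
eef_pos: [569.8, 129.3, 377.6]
tcp_rot: [-3.136, -0.003, 0.042]
contact_force: [0.4, -0.6, 0.1]
opening: 0.5
```

Emit:
step_arm:
  commands:
    - [[0,-0.8,14],0,0.5]
    - [[0,0,7],0,0.5]
    - [[0,0,0],0,0.5]

```text
clock: 3.2
eef_pos: [570.3, 130.2, 357.1]
tcp_rot: [-3.135, -0.006, 0.042]
contact_force: [-0.7, -0.7, 0.2]
opening: 0.502
```

Run:
```python
from h import *
s=sense();print(s["clock"],s["eef_pos"],s["tcp_rot"],s["contact_force"])
i=grab_frame("wrist");j=grab_frame("scene")
cv2.imwrite("pics/w2.png",np.hstack([cv2.resize(i[120:330,130:430],(560,392)),cv2.resize(j[150:270,230:320],(240,320))[:, :].copy() if 0 else cv2.copyMakeBorder(cv2.resize(j[150:270,230:320],(240,320)),0,72,0,0,0)]))
```

```text
3.2 [570.34497088 130.20719109 357.08709696] [-3.13539599 -0.00611957  0.04182147] [-0.70122733 -0.74914747  0.17847766]
```

View pics/w2.png

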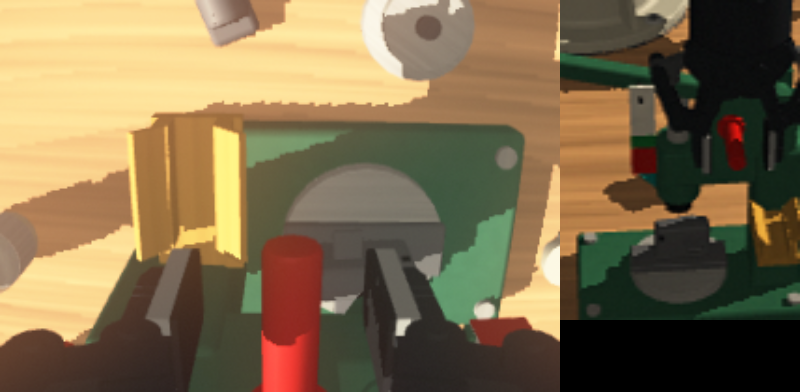

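The red handle at (290,320) in the crop stands centred between the pads at (200) and (368). I'll close the gripper.

Emit:
step_arm:
  commands:
    - [[0,0,0],0,0]
    - [[0,0,0],0,0]
    - [[0,0,0],0,0]
    - [[0,0,0],0,0]
  force: 30

```text
clock: 3.8
eef_pos: [570.7, 130.1, 358.4]
tcp_rot: [-3.136, -0.008, 0.042]
contact_force: [-0.2, -0.5, 1.0]
opening: 0.149
```

Emit:
step_arm:
  commands:
    - [[8,0,-0.5],0,0]
    - [[10,0,-0.5],0,0]
    - [[10,0,0],0,0]
    - [[10,0,0],0,0]

```text
clock: 4.3
eef_pos: [610.9, 132.0, 359.3]
tcp_rot: [-3.136, -0.007, 0.042]
contact_force: [0.3, -0.4, -0.7]
opening: 0.152
```

Emit:
step_arm:
  commands:
    - [[10,0,0],0,0]
    - [[10,0,0],0,0]
    - [[7,0,0],0,0]
    - [[0,0,0],0,0]

```text
clock: 4.8
eef_pos: [641.1, 133.3, 359.5]
tcp_rot: [-3.135, -0.008, 0.042]
contact_force: [-0.2, 0.4, -0.4]
opening: 0.156
```

Emit:
step_arm:
  commands:
    - [[-1,-12,0],0,0]
    - [[-1,-12,0],0,0]
    - [[-1,-10,0],0,0]
    - [[0,0,0],0,0]

```text
clock: 5.3
eef_pos: [635.4, 170.2, 359.8]
tcp_rot: [-3.135, -0.008, 0.043]
contact_force: [1.1, -0.2, -0.3]
opening: 0.15
```

Run:
```python
from h import *
import pickle
np.set_printoptions(precision=1,suppress=True)
s=sense();print(s["clock"],s["eef_pos"],s["tcp_rot"],s["contact_force"])
m=camera_model("wrist");pickle.dump(m,open("w3.pkl","wb"))
i=grab_frame("wrist");j=grab_frame("scene");k=grab_frame("top")
cv2.imwrite("pics/w3.png",i);cv2.imwrite("pics/s3.png",j)
cv2.imwrite("pics/c3.png",np.hstack([cv2.resize(i[120:330,180:390],(400,400)),cv2.resize(j[150:260,260:370],(400,400))]))
```

```text
5.3 [635.4 170.2 359.8] [-3.1 -0.   0. ] [ 1.1 -0.2 -0.3]
```

View pics/c3.png

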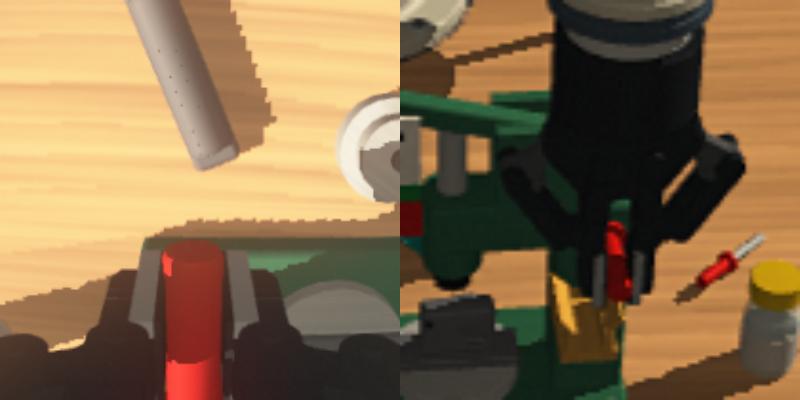

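Emit:
step_arm:
  commands:
    - [[0,3.2,10],0,0]
    - [[0,0,15],0,0]
    - [[0,0,15],0,0]
    - [[0,0,10],0,0]
    - [[0,0,6],0,0]
    - [[0,0,0],0,0]

```text
clock: 6.2
eef_pos: [636.0, 164.9, 298.1]
tcp_rot: [-3.136, -0.005, 0.04]
contact_force: [-0.6, -0.4, -0.7]
opening: 0.146
```

Run:
```python
from h import *
s=sense();print(s["clock"],s["eef_pos"],s["tcp_rot"],s["contact_force"])
j=grab_frame("scene");k=grab_frame("top")
cv2.imwrite("pics/c4.png",np.hstack([cv2.resize(j[180:260,280:360],(400,400),interpolation=2),cv2.resize(k[150:230,200:280],(400,400),interpolation=2)]))
```

```text
6.2 [635.96782408 164.87005273 298.10735622] [-3.13588831 -0.00503209  0.04025222] [-0.57450236 -0.38966492 -0.67126805]
```

View pics/c4.png

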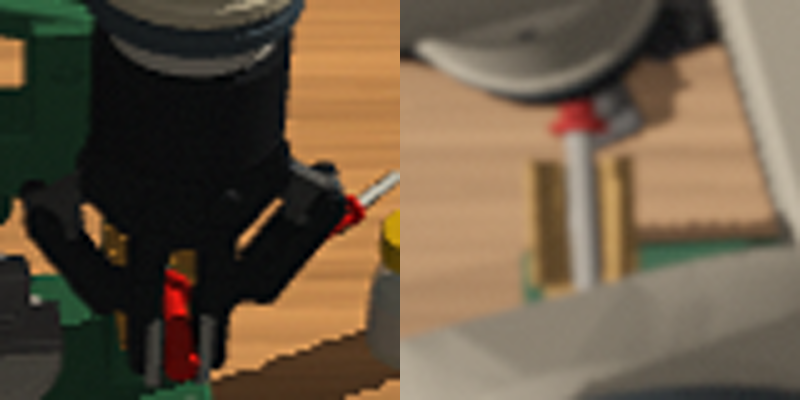

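The top crop shows the steel shank centred in the trough: shank centre at 583, lips' middle at 582. I'll lower it.

Emit:
step_arm:
  commands:
    - [[0,0,7],0,0]
    - [[0,0,7],0,0]
    - [[0,0,5],0,0]
    - [[0,0,3],0,0]
    - [[0,0,0],0,0]

```text
clock: 6.92
eef_pos: [636.6, 165.2, 276.3]
tcp_rot: [-3.135, -0.008, 0.04]
contact_force: [-0.6, -0.8, -0.9]
opening: 0.152
```

Emit:
step_arm:
  commands:
    - [[0,0,2],0,0]
    - [[0,0,1.5],0,0]
    - [[0,0,1],0,0]

```text
clock: 7.3
eef_pos: [636.8, 165.3, 271.9]
tcp_rot: [-3.135, -0.008, 0.04]
contact_force: [0.6, 0.6, -0.9]
opening: 0.153
```

Emit:
step_arm:
  commands:
    - [[0,0,1],0,0]
    - [[0,0,0],0,0]

```text
clock: 7.55
eef_pos: [636.9, 165.3, 271.2]
tcp_rot: [-3.135, -0.009, 0.04]
contact_force: [-0.6, -0.9, 0.1]
opening: 0.155
```

Emit:
step_arm:
  commands:
    - [[0,0,1],0,0]
    - [[0,0,1],0,0]

```text
clock: 7.8
eef_pos: [637.0, 165.4, 269.8]
tcp_rot: [-3.135, -0.009, 0.04]
contact_force: [-2.1, 0.0, 5.6]
opening: 0.152
```

The floor shows at +5.6 N, so I'll release.

Emit:
step_arm:
  commands:
    - [[0,0,-0.5],0,0.25]
    - [[0,0,0],0,0.5]
    - [[0,0,0],0,0.5]
    - [[0,0,-15],0,0.5]
    - [[0,0,-30],0,0.5]
    - [[0,0,-45],0,0.5]
    - [[0,0,-45],0,0.5]
    - [[0,0,-35],0,0.5]
    - [[0,0,-20],0,0.5]

```text
clock: 8.93
eef_pos: [634.6, 163.9, 469.2]
tcp_rot: [-3.135, -0.009, 0.04]
contact_force: [-0.2, 0.2, -0.1]
opening: 0.498
```

Run:
```python
from h import *
import pickle
np.set_printoptions(precision=1,suppress=True)
s=sense();print(s["clock"],s["eef_pos"],s["tcp_rot"],s["contact_force"])
m=camera_model("wrist");i=grab_frame("wrist");j=grab_frame("scene");pickle.dump(m,open("w5.pkl","wb"))
cv2.imwrite("pics/w5.png",i)
cv2.imwrite("pics/c5.png",np.hstack([cv2.resize(i[120:330,180:390],(400,400)),cv2.resize(j[190:270,280:360],(400,400))]))
r=blob(i,lambda h,s,v:((h<8)|(h>172))&(s>150)&(v>60),(180,100,390,330))
c,a,b,_=ends(r);print(a,b,wonz(a,115,m),wonz(b,115,m))
```

```text
8.925 [634.6 163.9 469.2] [-3.1 -0.   0. ] [-0.2  0.2 -0.1]
[281.1 167. ] [281. 217.] [654.4 167.6 115. ] [601.3 165.6 115. ]
```

View pics/c5.png

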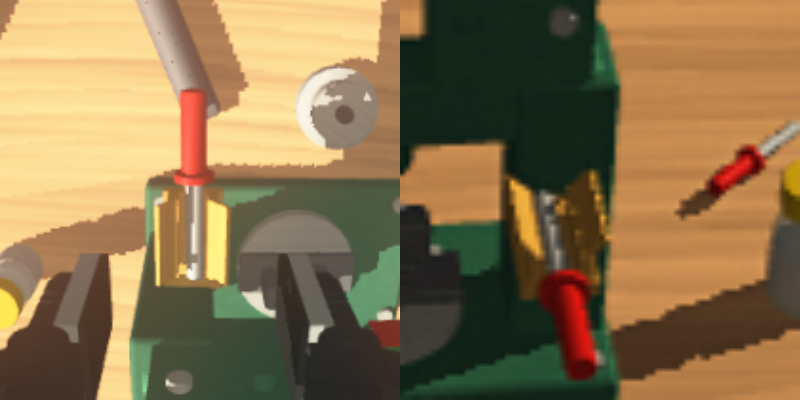

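The pin lies straight in the brass trough with its flange outside the lips and its handle outward. The origin is about (631,167), which is x ≈ 120 on the press. Next I go over the lever handle.

Emit:
step_arm:
  commands:
    - [[-14,39,-5],0,0.75]
    - [[-14,39,0],0,0.75]
    - [[-14,39,0],0,0.75]
    - [[-14,39,0],0,0.75]
    - [[-12,35,0],0,0.75]
    - [[0,0,0],0,0.75]

```text
clock: 9.78
eef_pos: [571.2, -34.6, 469.6]
tcp_rot: [-3.135, -0.007, 0.042]
contact_force: [-0.4, -0.3, -0.1]
opening: 0.751
```

Run:
```python
from h import *
np.set_printoptions(precision=1,suppress=True)
s=sense();print(s["clock"],s["eef_pos"],s["tcp_rot"],s["contact_force"])
m=camera_model("wrist");i=grab_frame("wrist")
cv2.imwrite("pics/w6.png",i)
cv2.imwrite("pics/c6.png",cv2.resize(i[80:380,80:480],(640,480)))
r=blob(i,lambda h,s,v:v<45,(255,100,315,250))
for y in range(100,250,15):
    q=r[r[:,1]==y][:,0]
    if len(q):print(y,q.min(),q.max(),wonz((q.mean(),y),257,m))
```

```text
9.775 [571.2 -34.6 469.6] [-3.1 -0.   0. ] [-0.4 -0.3 -0.1]Traceback (most recent call last):
  File "<stdin>", line 7, in <module>
  File "h.py", line 15, in blob
    n,l,st,c=cv2.connectedComponentsWithStats(k);i=1+st[1:,4].argmax()
                                                     ~~~~~~~~~~~~~~~^^
ValueError: attempt to get argmax of an empty sequence
```

View pics/c6.png

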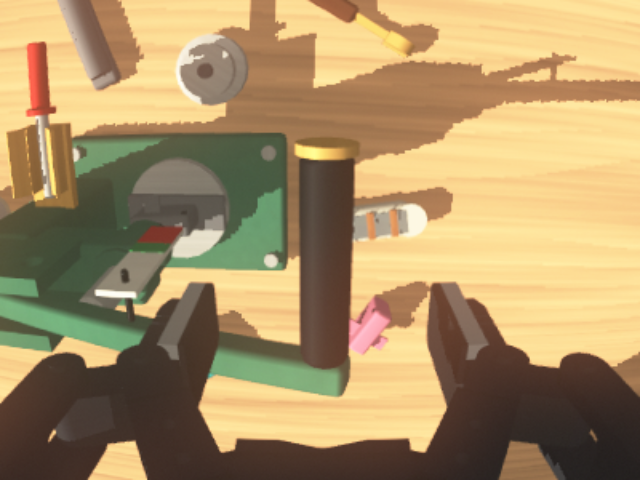

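The handle runs from (284,177) to (283,308) in full-frame pixels, midway between the pads. I'll go down and grip.

Emit:
step_arm:
  commands:
    - [[1,0,15],0,0.75]
    - [[1,0,20],0,0.75]
    - [[0,0,15],0,0.75]
    - [[0,0,6],0,0.75]
    - [[0,0,0],0,0]
  force: 40

```text
clock: 10.45
eef_pos: [574.7, -29.3, 408.3]
tcp_rot: [-3.133, -0.005, 0.046]
contact_force: [0.0, 0.0, 0.4]
opening: 0.551
```

Emit:
step_arm:
  commands:
    - [[0,0,0],0,0]
    - [[0,0,0],0,0]
    - [[0,0,0],0,0]
    - [[0,0,0],0,0]

```text
clock: 10.95
eef_pos: [574.9, -33.7, 409.2]
tcp_rot: [3.139, -0.006, 0.046]
contact_force: [1.4, 2.0, -6.0]
opening: 0.223
```

Emit:
step_arm:
  commands:
    - [[0,2.3,10],0,0]
    - [[0,1.7,10],0,0]
    - [[0,1.3,10],0,0]
    - [[0,0.8,10],0,0]

```text
clock: 11.45
eef_pos: [575.2, -40.0, 368.2]
tcp_rot: [3.139, -0.007, 0.047]
contact_force: [-2.3, 1.1, 3.1]
opening: 0.22
```

Emit:
step_arm:
  commands:
    - [[0,0.3,10],0,0]
    - [[0,0,8],0,0]
    - [[0,-0.3,6],0,0]
    - [[0,0,0],0,0]

```text
clock: 11.95
eef_pos: [575.3, -39.9, 342.1]
tcp_rot: [3.14, -0.006, 0.047]
contact_force: [-4.2, 0.6, 5.3]
opening: 0.217
```

Run:
```python
from h import *
s=sense();print(s["clock"],s["eef_pos"],s["tcp_rot"],s["contact_force"],s["wrist_torque"])
i=grab_frame("wrist");j=grab_frame("scene");k=grab_frame("top")
cv2.imwrite("pics/w7.png",i);cv2.imwrite("pics/s7.png",j)
cv2.imwrite("pics/c7.png",np.hstack([cv2.resize(i[120:320,60:300],(480,400)),cv2.resize(j[170:290,200:335],(320,284)).copy() if 0 else cv2.copyMakeBorder(cv2.resize(j[165:265,235:335],(320,320)),0,80,0,0,0)]))
```

```text
11.95 [575.34732226 -39.88395367 342.07598297] [ 3.13984272 -0.00588431  0.04666964] [-4.19555644  0.56152481  5.33272362] [ 0.0515275   0.50930311 -0.13250176]
```

View pics/c7.png

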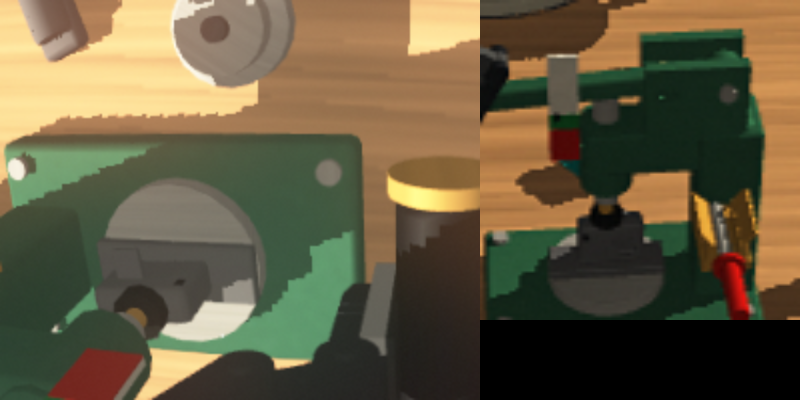

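The pad sits on the tower and the pin is still in the notch. I'll go on down slowly.

Emit:
step_arm:
  commands:
    - [[0,-0.3,4],0,0]
    - [[0,-0.2,3],0,0]
    - [[0,0,0],0,0]

```text
clock: 12.48
eef_pos: [575.3, -39.4, 336.5]
tcp_rot: [3.139, -0.006, 0.047]
contact_force: [-4.6, -0.3, 5.3]
opening: 0.217
```

Run:
```python
from h import *
np.set_printoptions(precision=1,suppress=True)
s=sense();print(s["clock"],s["eef_pos"],s["contact_force"])
m=camera_model("wrist");i=grab_frame("wrist");j=grab_frame("scene");cv2.imwrite("pics/w8.png",i);cv2.imwrite("pics/s8.png",j)
gold=lambda h,s,v:(h>12)&(h<30)&(s>130)&(v>40)
S0=cv2.imread("pics/scene0.png")
cs=[]
for im in(S0,j):
    b=blob(im,lambda h,s,v:(h>10)&(h<30)&(s>165)&(v>50),(200,180,235,240));print("scene gold",len(b),b.mean(0),b.min(0),b.max(0))
    # ray at press-plane x=615 (cap)
    for q in (b.mean(0),):
        o,d=ray("scene",q);print(o+d*(615-o[0])/d[0])
cv2.imwrite("pics/c8.png",np.hstack([cv2.resize(x[165:245,190:290],(400,320),interpolation=2) for x in(S0,j)]))
```

```text
12.475 [575.3 -39.4 336.5] [-4.6 -0.3  5.3]
scene gold 106 [213.9 198.7] [208 194] [220 204]
[615.  -32.6 258.2]
scene gold 95 [213.9 227.4] [209 223] [219 232]
[615.  -37.9 186.1]
```

View pics/c8.png

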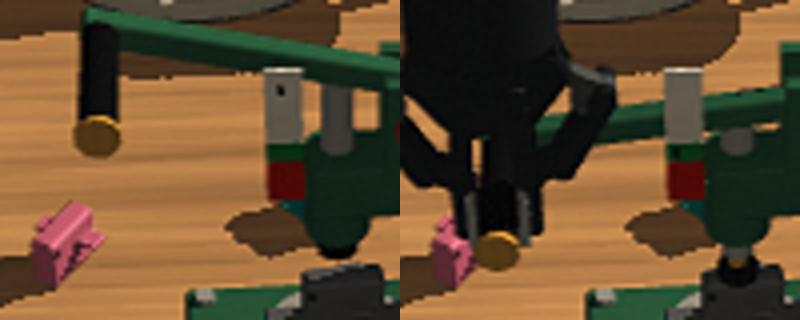

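The cap ray gives 186 mm against 258 at rest, so the handle is at about 185. The tool pose gives 184.5. The dark pointer mark is at the upper part of the green band. I'll go about 4 mm more to the middle.

Emit:
step_arm:
  commands:
    - [[0,-0.3,3],0,0]
    - [[0,0,2],0,0]
    - [[0,0,0],0,0]

```text
clock: 12.95
eef_pos: [575.2, -39.0, 333.0]
tcp_rot: [3.139, -0.007, 0.047]
contact_force: [-5.1, -0.4, 6.6]
opening: 0.221
```

Emit:
step_arm:
  commands:
    - [[0,0,0],0,0]
    - [[0,0,0],0,0]

```text
clock: 13.2
eef_pos: [575.2, -39.0, 333.9]
tcp_rot: [3.139, -0.007, 0.047]
contact_force: [-4.5, 0.4, 7.1]
opening: 0.221
```

Run:
```python
from h import *
np.set_printoptions(precision=1,suppress=True)
s=sense();print(s["clock"],s["eef_pos"],s["contact_force"],s["qvel"])
j=grab_frame("scene")
b=blob(j,lambda h,s,v:(h>10)&(h<30)&(s>165)&(v>50),(200,180,235,240))
o,d=ray("scene",b.mean(0));print(o+d*(615-o[0])/d[0])
cv2.imwrite("pics/c9.png",np.hstack([cv2.resize(j[178:220,250:275],(300,500),interpolation=cv2.INTER_CUBIC),cv2.resize(j[165:265,240:340],(500,500))]))
```

```text
13.2 [575.2 -39.  333.9] [-4.5  0.4  7.1] [ 0. -0. -0. -0.  0. -0.]
[615.  -37.7 183.2]
```

No more pictures are available, but the numbers agree. The handle is at about 182 mm (333.9 − 152 from the tool pose, 183.2 − 1.2 from the cap ray). The holding force is 7.1 N and the arm is at rest.

```bash
python3 -c "
from rig import *
s=sense();print(s['clock'],s['eef_pos'],s['contact_force'],s['opening']);print(sign_off())"
```

```text
13.25 [575.14815666 -39.04310804 333.89251767] [-3.69933977  0.90594227  6.93451179] 0.21987093335179422
the job is handed in; nothing more can be done
None
```

I drew the red pin 70 mm straight out of the press, laid it in the brass notch and let go. I then gripped the black handle from above, pressed the lever into the green band and handed in at 13.25 s while still holding it.

- **Pin:** After release, the pictures show it straight in the trough, handle outward, flange outside the lips. Its origin is about 120 mm out along the press's x (115 to 130 wanted), and it was still there with the lever most of the way down.
- **Lever:** The handle ended about 182 mm above the desk (green is 169.5 to 190). The tool pose gives 181.9 mm and the cap seen in the scene camera about 182 mm after correcting for its reading at rest. The holding force was about 7 N, within the 5.5 to 8.5 N expected.
- **Pad and pointer:** The last picture I could view, about 3 mm higher, showed the pad on the tower and the pointer in the upper part of the green.
- **Checks that failed or fell short:** The viewer refused the final crop because the limit of 12 pictures was reached, so the end position rests on the numbers alone. While the arm only held, it crept up about 1 mm over two rows; the final reading was still well inside the band.
- **Other things on the desk:** I did not touch them on purpose and saw none of them move, but I made no separate measurement of their positions.

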